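# Find the unlatched hatch of the laser enclosure and push it open

## Task

The interlock reports that one of the four hatches in the top of the laser enclosure is not latched. With the fingertips, press on the rubber pads of the hatches one after another until you find the hatch that rocks, push its pad down into the box so that its front edge swings up, and then push the raised hatch all the way back against its stop and come away. Only press and push: do not grip or pinch the hatch, leave the other three shut, and do not lift or shift the loose things around.

Things in the scene. Friction and masses are not known exactly. Their poses are not given: they have to be found in the camera images.
- enclosure: laser enclosure: black flat box with silver corner posts on four pillars, fixed, 134 mm deep (x) x 316 wide (y) x 90 high, hollow 51 mm deep under the top. Origin on the table, 67 mm behind the front face, midway between the two middle hatches; x to the back, y to the left. Four identical grey hatches lie flush in the top, centres at y = +96, +32, -32, -96 mm; the left 50 mm is plain deck
- hatch_a (a joint): angle of the leftmost hatch: 0 = shut, flush; 1.75 rad = on its stop, 10 deg past upright. See-saw leaf 56 mm wide, 4 thick, on a hinge line along the box's y, 13.5 mm behind the box origin, 88 mm up: nose 65 mm to the front, tail 38 mm to the back. Stiff hinge (0.03 N m): it stays where it is left. Three are held by hidden catches; nothing outside shows which one is not
- hatch_a_tail (a point): top of the leftmost hatch's tail, middle of its black ribbed rubber pad (18 x 40 mm), 26 mm behind the hinge; moves with the leaf. A latched tail gives under 2 mm; an unlatched one sinks under 1 to 4 N into its opening (1.5 mm play all round the leaf) and raises the nose; pushed some 28 mm deep it raises the leaf to about 65 deg
- hatch_a_nose (a point): middle of the leftmost hatch's front (nose) edge, 65 mm in front of the hinge, at half the leaf's thickness; moves with the leaf. Once raised to 45 deg or more it can be pushed back from the front with 1 to 5 N
- hatch_b (a joint): angle of the second from the left hatch: 0 = shut, flush; 1.75 rad = on its stop, 10 deg past upright. See-saw leaf 56 mm wide, 4 thick, on a hinge line along the box's y, 13.5 mm behind the box origin, 88 mm up: nose 65 mm to the front, tail 38 mm to the back. Stiff hinge (0.03 N m): it stays where it is left. Three are held by hidden catches; nothing outside shows which one is not
- hatch_b_tail (a point): top of the second from the left hatch's tail, middle of its black ribbed rubber pad (18 x 40 mm), 26 mm behind the hinge; moves with the leaf. A latched tail gives under 2 mm; an unlatched one sinks under 1 to 4 N into its opening (1.5 mm play all round the leaf) and raises the nose; pushed some 28 mm deep it raises the leaf to about 65 deg
- hatch_b_nose (a point): middle of the second from the left hatch's front (nose) edge, 65 mm in front of the hinge, at half the leaf's thickness; moves with the leaf. Once raised to 45 deg or more it can be pushed back from the front with 1 to 5 N
- hatch_c (a joint): angle of the third from the left hatch: 0 = shut, flush; 1.75 rad = on its stop, 10 deg past upright. See-saw leaf 56 mm wide, 4 thick, on a hinge line along the box's y, 13.5 mm behind the box origin, 88 mm up: nose 65 mm to the front, tail 38 mm to the back. Stiff hinge (0.03 N m): it stays where it is left. Three are held by hidden catches; nothing outside shows which one is not
- hatch_c_tail (a point): top of the third from the left hatch's tail, middle of its black ribbed rubber pad (18 x 40 mm), 26 mm behind the hinge; moves with the leaf. A latched tail gives under 2 mm; an unlatched one sinks under 1 to 4 N into its opening (1.5 mm play all round the leaf) and raises the nose; pushed some 28 mm deep it raises the leaf to about 65 deg
- hatch_c_nose (a point): middle of the third from the left hatch's front (nose) edge, 65 mm in front of the hinge, at half the leaf's thickness; moves with the leaf. Once raised to 45 deg or more it can be pushed back from the front with 1 to 5 N
- hatch_d (a joint): angle of the rightmost hatch: 0 = shut, flush; 1.75 rad = on its stop, 10 deg past upright. See-saw leaf 56 mm wide, 4 thick, on a hinge line along the box's y, 13.5 mm behind the box origin, 88 mm up: nose 65 mm to the front, tail 38 mm to the back. Stiff hinge (0.03 N m): it stays where it is left. Three are held by hidden catches; nothing outside shows which one is not
- hatch_d_tail (a point): top of the rightmost hatch's tail, middle of its black ribbed rubber pad (18 x 40 mm), 26 mm behind the hinge; moves with the leaf. A latched tail gives under 2 mm; an unlatched one sinks under 1 to 4 N into its opening (1.5 mm play all round the leaf) and raises the nose; pushed some 28 mm deep it raises the leaf to about 65 deg
- hatch_d_nose (a point): middle of the rightmost hatch's front (nose) edge, 65 mm in front of the hinge, at half the leaf's thickness; moves with the leaf. Once raised to 45 deg or more it can be pushed back from the front with 1 to 5 N
- tweezers_fine: loose fine steel tweezers, 15 x 115 x 8 mm, lying front to back on the plain left deck of the enclosure; origin at the centre of its underside, its y along its length
- gel_box_b: loose small black sample box with clear lid, 57 x 52 x 12 mm, on the table to the right of the enclosure; origin at the centre of its underside
- post_holder_a: loose black post holder with side screw, 25 x 46 x 50 mm, on the table to the left of the enclosure; origin at the centre of its underside
- screw_pot: loose aluminium pot of screws, 47 x 49 x 21 mm, on the table to the left of the enclosure; origin at the centre of its underside
- ball_driver_blue: loose ball driver with blue handle, 21 x 146 x 21 mm, on the green cutting mat behind the enclosure; origin at the centre of its underside

How it is judged:
By the outcome, as a careful person would: the job done as asked, in the order asked, and still so for the second after the job is handed in, with the robot touching nothing.
It also fails if it takes over 48 s, if anything falls off the work surface, if the arm or the gripper's body presses on something with over 40 N, if the wrist force passes 120 N, or if a joint passes its speed limit or range.

## Robot

A 7-joint arm with a two-finger parallel gripper is mounted at the origin on a cart in front of the work surface, level with it; the furniture and walls round the work are solid. World frame = base frame: x ahead of the robot, y to its left, z up, the work surface at z = 0. Lengths are in m, angles in rad, forces in N, time in s.
With the tool pointing down it reaches from about 0.4 to 0.925 m from the base axis. Payload 4.1 kg.
Tool frame: the origin (TCP) lies between the finger pads; the fingertips stand env.tcp_to_tips ahead of it and the grasp point (between the pads) lies 3 mm ahead of it (env.tcp_to_tips is the distance from the TCP to the fingertips, in m); z points along the fingers, y is the direction in which the jaws open and shut (so a half turn about z gives the same grasp; the last joint's range is limited). The gripper opens to 85 mm and grips with 20 to 120 N. Pads are 22 mm wide; open, the fingers measure 114 mm over their backs; the gripper's body (76 mm by 85 mm) begins 54 mm behind the grasp point. The pads swing forward as they close: fully open they stand 13 mm farther back than shut.
Start: joints at [-1.436, 0.398, 0.045, 1.537, -0.019, 1.207, -0.051], TCP at [0.151, 0.632, 0.253] pointing down, gripper open.
Joint ranges: [-2.82, 2.82], [-0.49, 2.23], [-1.37, 1.46], [0, 2.46], [-1.36, 4.5], [0.23, 2], [-2.94, 2.94]. Speed limits (rad/s): [2.57, 2.57, 3.14, 3.14, 3.14, 3.14, 3.14].

## Interface

Orientations are given as a unit quaternion [x, y, z, w].
In Python, from plant import env, imaging, ticket gives the robot as it stands.
- The arm moves only by the shell command python3 -m jog 'ROWS'. ROWS is JSON, a list of rows, each a list of 7 numbers: the shift along the tool's x, y, z in cm, then the turn, a rotation vector about the tool's x, y, z in degrees, then the opening, from -1 (shut) to 1 (fully open). In form: [[x, y, z, wx, wy, wz, hand], ...]. A call has 1 to 20 rows; each row is the pose to reach, as a shift and turn from the pose commanded when the call began, along the tool's axes at that moment; what a row does not reach only later rows make up. A row lasts 1/10 s, in which the tool goes at most 50 mm and 8.59 degrees, less where a joint would pass 70% of its speed; a pose out of reach is approached as far as the arm can. A call with a gripper value outside its range is refused whole. The fingers move at their own pace and stop on an object; the grip force is fixed at half the most. Time passes only in rows, so rows that repeat a pose let the fingers close. It gives the time, the measured TCP pose, the force and the opening at its end, in the units of the state.
- env.state(): the state, without advancing time (a new reading comes with each control period).
- imaging.read_camera(name): name is "side" or "top" or "wrist"; returns a dict with "img" (420x560x3 uint8, red, green, blue), "fov_y" (degrees; the focal length in pixels is half the picture's height over the tangent of half this angle, whatever the lens; pixels are square), "cx", "cy" (the principal point, pixels), "R" (3x3) and "t" (3): a world point X has camera coordinates R X + t. Camera axes: x right, y down, z forward; pixel columns grow to the right and rows downward; lengths in m; the calibration is good to about 2 mm. A picture is of the moment at which its call begins. There is no depth.
- ticket.close_job(): hands the job in, once; it reports no verdict.
The state is a dict: "time_s": time; "q": joint angles; "joint_velocities": joint speeds; "effort": joint torques, N m; "eef_pos": TCP position; "orientation": TCP orientation; "ft_force": force on the tool from outside, world axes, zero at the start; "moment": the same for the moment, N m; "width": opening from 0.0 (shut) to 1.0 (fully open).
Only numpy, scipy, OpenCV 4.12 (cv2) and the standard library are available. Lean on these libraries where they do the work, as an engineer would, in place of code of your own. Each camera call takes 0.05 s, during which the arm holds its last target. There are 200 camera calls.

## Working session

There is one attempt and no reset: what is moved stays moved. The work goes in short steps, Python scripts to look and compute and a shell command to move; the robot and the scene stay as the last step left them, time stands still between calls to the robot, and variables do not carry over. Pictures are saved under pics/ and viewed, about 8 in all and at most 12, crops included, and the job is handed in when it is done.

```bash
mkdir -p pics
python3 - <<'E'
from plant import env, imaging
import cv2
s=env.state(); print(s["time_s"],s["eef_pos"],s["orientation"],s["width"],env.tcp_to_tips,s["ft_force"])
for n in ("top","side"):
    c=imaging.read_camera(n); print(n,c["fov_y"],c["cx"],c["cy"],c["R"].tolist(),c["t"].tolist())
    cv2.imwrite(f"pics/{n}0.png",cv2.resize(c["img"][:,:,::-1],(800,600),interpolation=cv2.INTER_CUBIC))
E
```

```text
0.0 [0.15042157 0.63176526 0.25227719] [ 1.16569257e-01  9.93182111e-01 -9.49226695e-04 -4.55321692e-05] 1.0019705813196136 0.022 [ 0.38137945 -0.9110802  -0.3914368 ]
top 52.157784453465275 276.9081825949233 214.70157157674964 [[-0.02652247324038036, -0.9996335018542782, 0.005424056025390968], [-0.995440842643384, 0.025913157431602708, -0.09179344785634079], [0.09161925131020822, -0.007833916164872156, -0.9957632964449329]] [0.32622482996672203, 0.5270073030370698, 1.015301767439409]
side 43.46002322192505 284.4039319055458 209.37059538238142 [[-0.9792435541923165, -0.2026597045617884, -0.0033325245278766308], [-0.07719837590633176, 0.3881210667466993, -0.9183694508773846], [0.18740990456810158, -0.8990500996575961, -0.395710052911778]] [0.5880101020286264, -0.010107785877153504, 1.430718790216348]
```

View pics/top0.png

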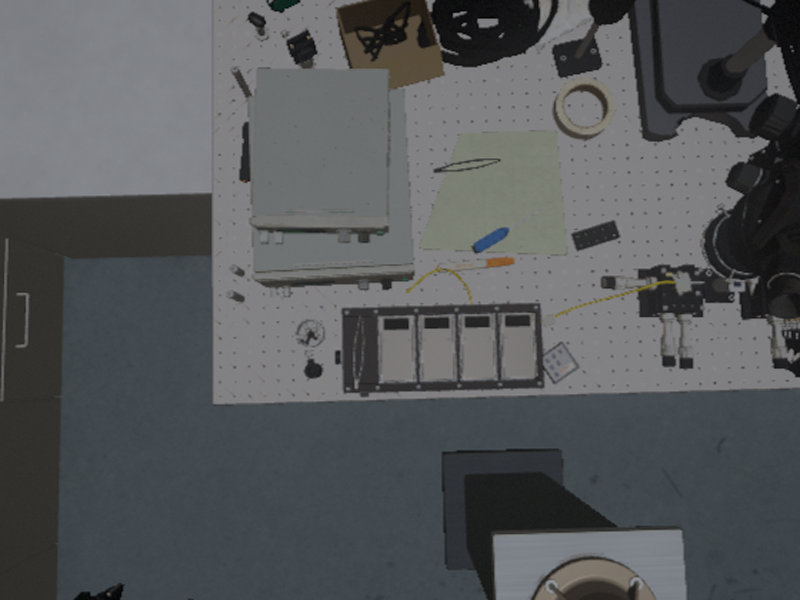

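View pics/side0.png

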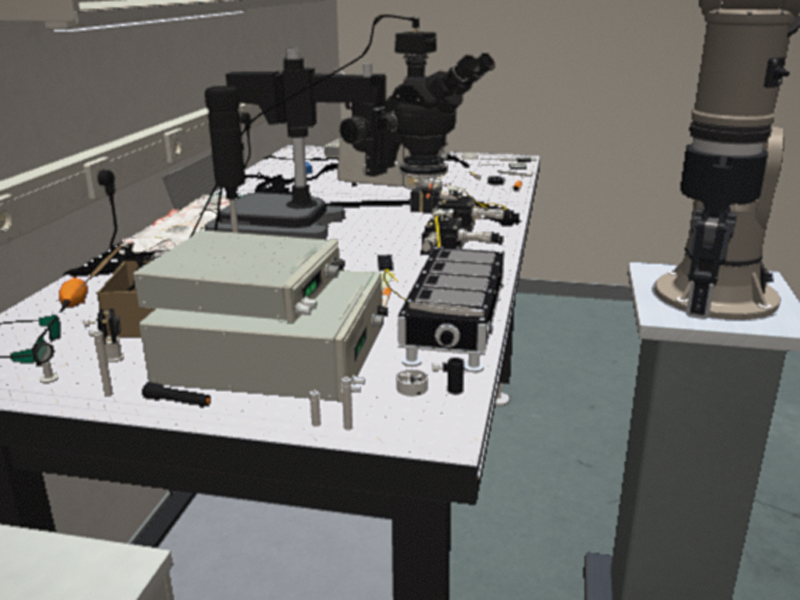

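The top view shows the enclosure with corners near (343,305), (541,304), (544,388) and (344,392). The hatches' dark pads are at the back, at about (397,323), (437,322), (477,321) and (517,320). The tweezers lie on the left deck. I'll enlarge it for precision.

```bash
cat > h.py <<'E'
import numpy as np
from scipy.spatial.transform import Rotation as Ro
def unproj(c,u,v,z):
    f=c["img"].shape[0]/2/np.tan(np.radians(c["fov_y"])/2)
    R,t=np.array(c["R"]),np.array(c["t"])
    d=R.T@[(u-c["cx"])/f,(v-c["cy"])/f,1]; o=-R.T@t
    return o+d*(z-o[2])/d[2]
def proj(c,X):
    f=c["img"].shape[0]/2/np.tan(np.radians(c["fov_y"])/2)
    p=np.array(c["R"])@X+np.array(c["t"]); return np.array([f*p[0]/p[2]+c["cx"],f*p[1]/p[2]+c["cy"]])
E
python3 - <<'E'
from plant import imaging
import cv2
c=imaging.read_camera("top")
cv2.imwrite("pics/t1.png",cv2.resize(c["img"][200:290,230:390,::-1],(800,450),interpolation=cv2.INTER_CUBIC))
E
```

```text
(no output)
```

View pics/t1.png

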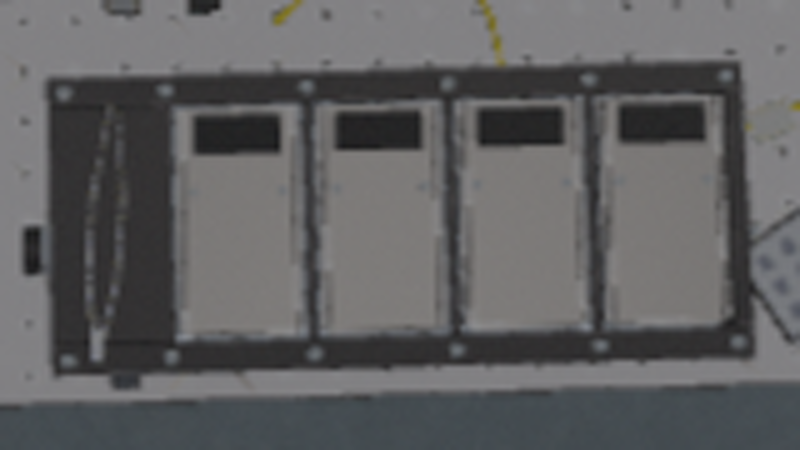

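Pads in the crop are at a (237,134), b (379,130), c (521,126) and d (662,122). The front edges run from (246,338) to (664,328), and the tweezers are at about x=105.

Run:
```python
from plant import imaging,env
from h import *
c=imaging.read_camera("top")
g=lambda u,v:unproj(c,230+u/5-.4,200+v/5-.4,.09)[:2]
P=np.array([g(*p) for p in [(237,134),(379,130),(521,126),(662,122)]]);print(P.round(4))
print("corners",np.array([g(*p) for p in [(48,80),(738,65),(752,354),(56,374)]]).round(4))
print("screws near pad row / nose", g(246,338),g(664,328))
d=P[0]-P[3];print(np.linalg.norm(d)); yaw=np.arctan2(-d[0],d[1]);print("yaw deg",np.degrees(yaw))
m=P.mean(0); xh=np.array([np.cos(yaw),np.sin(yaw)]); print("origin",m-xh*.0395)
s=env.state();print(Ro.from_quat(s["orientation"]).as_matrix().round(3), s["q"])
```

```text
[[0.5027 0.3133]
 [0.5029 0.2491]
 [0.503  0.1848]
 [0.5031 0.1209]]
corners [[0.5294 0.3982]
 [0.5281 0.0852]
 [0.398  0.0852]
 [0.3974 0.397 ]]
screws near pad row / nose [0.41112427 0.31168638] [0.41057351 0.12412326]
0.1924097353061105
yaw deg 0.12037281104792835
origin [0.46342765 0.2169201 ]
[[-0.973  0.232 -0.   ]
 [ 0.232  0.973 -0.001]
 [-0.    -0.001 -1.   ]] [-1.43601593  0.3989227   0.04504176  1.53738986 -0.01873332  1.20689613
 -0.05070939]
```

```bash
python3 -m jog '[[-41.7,-22.8,0,0,0,-13.4,-1],[-41.7,-22.8,0,0,0,-13.4,-1],[-41.7,-22.8,0,0,0,-13.4,-1],[-41.7,-22.8,0,0,0,-13.4,-1],[-41.7,-22.8,0,0,0,-13.4,-1],[-41.7,-22.8,0,0,0,-13.4,-1],[-41.7,-22.8,0,0,0,-13.4,-1],[-41.7,-22.8,0,0,0,-13.4,-1],[-41.7,-22.8,0,0,0,-13.4,-1],[-41.7,-22.8,3,0,0,-13.4,-1],[-41.7,-22.8,6,0,0,-13.4,-1],[-41.7,-22.8,10,0,0,-13.4,-1],[-41.7,-22.8,10,0,0,-13.4,-1],[-41.7,-22.8,10,0,0,-13.4,-1]]'
python3 - <<'E'
from plant import imaging,env
import cv2
from h import *
s=env.state();print(s["time_s"],s["eef_pos"],Ro.from_quat(s["orientation"]).as_matrix().round(3),s["ft_force"],s["width"])
c=imaging.read_camera("wrist")
cv2.imwrite("pics/w1.png",c["img"][:,:,::-1])
E
```

```text
time_s: 1.6
eef_pos: [0.5032, 0.314, 0.1534]
orientation: [-0.0, 1.0, -0.0, -0.0]
ft_force: [0.7, 0.4, 1.5]
width: -0.0
1.6 [0.50320627 0.31398535 0.1533637 ] [[-1.    -0.    -0.001]
 [-0.     1.    -0.001]
 [ 0.001 -0.001 -1.   ]] [0.70873578 0.39944601 1.49699181] -0.00021167316490816447
```

View pics/w1.png

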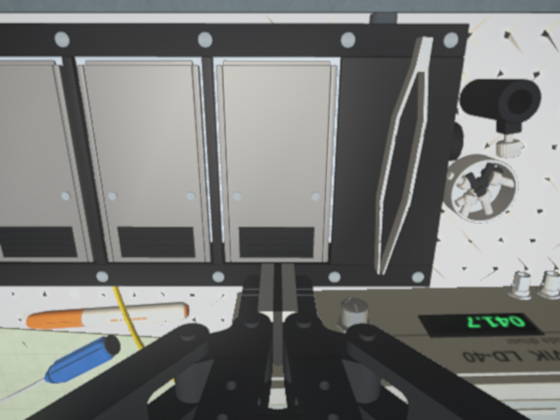

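The wrist view shows hatch a's pad centred at about (276,242) and the shut fingertips at about (278,265), still 4 cm above it. The tweezers lie to the right. The instrument is close behind the enclosure, so I'll check the clearance there.

Run:
```python
from plant import imaging,env
from h import *
c=imaging.read_camera("wrist")
for n,p in dict(padA=(276,242),padB=(157,242),padC=(37,242),noseA=(279,61),backA=(277,262)).items(): print(n,unproj(c,*p,.09).round(4))
print(env.state()["eef_pos"],[proj(c,np.array([.5032,.314,z])).round(0) for z in (.13,.09)])
```

```text
padA [0.5054 0.3122 0.09  ]
padB [0.5054 0.2478 0.09  ]
padC [0.5054 0.1828 0.09  ]
noseA [0.4138 0.3137 0.09  ]
backA [0.5175 0.3128 0.09  ]
[0.50459437 0.31502163 0.15550462] [array([280., 276.]), array([279., 238.])]
```

```bash
python3 -m jog '[[0,0,2,0,0,0,-1],[0,0,3.5,0,0,0,-1],[0,0,3.8,0,0,0,-1],[0,0,3.9,0,0,0,-1],[0,0,3.9,0,0,0,-1]]'; python3 -m jog '[[0,0,0.1,0,0,0,-1],[0,0,0.2,0,0,0,-1],[0,0,0.2,0,0,0,-1]]';  python3 -m jog '[[0,0,0.1,0,0,0,-1],[0,0,0.2,0,0,0,-1],[0,0,0.2,0,0,0,-1]]'
```

```text
time_s: 2.2
eef_pos: [0.5038, 0.3143, 0.115]
orientation: [-0.0, 1.0, 0.0, 0.0]
ft_force: [0.6, 0.7, 0.2]
width: 0.001
time_s: 2.5
eef_pos: [0.5035, 0.3141, 0.1125]
orientation: [-0.0, 1.0, 0.0, 0.0]
ft_force: [-0.8, 0.1, 0.7]
width: 0.0
time_s: 2.8
eef_pos: [0.5037, 0.3141, 0.1117]
orientation: [0.0, 1.0, 0.0, 0.0]
ft_force: [-2.6, -0.5, 7.7]
width: 0.0
```

```bash
python3 -m jog '[[0,0,0.1,0,0,0,-1],[0,0,0.2,0,0,0,-1],[0,0,0.2,0,0,0,-1]]'; python3 -m jog '[[0,0,0.1,0,0,0,-1],[0,0,0.1,0,0,0,-1]]'
```

```text
time_s: 3.1
eef_pos: [0.5037, 0.3141, 0.1116]
orientation: [0.0, 1.0, 0.001, -0.0]
ft_force: [-6.1, -4.1, 18.7]
width: -0.002
time_s: 3.3
eef_pos: [0.5037, 0.3141, 0.1115]
orientation: [0.0, 1.0, 0.001, -0.0]
ft_force: [-7.5, -4.6, 23.8]
width: 0.003
```

Hatch a is latched: 24 N with no sinking. Next is b.

```bash
python3 -m jog '[[0,0,-1.5,0,0,0,-1],[0,-3,-2,0,0,0,-1],[0,-6.5,-2,0,0,0,-1],[0,-6.5,-1.2,0,0,0,-1],[0,-6.5,-0.6,0,0,0,-1],[0,-6.5,-0.4,0,0,0,-1],[0,-6.5,-0.3,0,0,0,-1],[0,-6.5,-0.3,0,0,0,-1]]'; python3 -m jog '[[0,0,0.1,0,0,0,-1],[0,0,0.2,0,0,0,-1],[0,0,0.2,0,0,0,-1]]'
```

```text
time_s: 4.1
eef_pos: [0.5033, 0.2499, 0.1101]
orientation: [-0.001, 1.0, 0.0, -0.0]
ft_force: [0.5, -0.5, 0.2]
width: 0.003
time_s: 4.4
eef_pos: [0.5033, 0.2499, 0.1084]
orientation: [-0.0, 1.0, 0.001, 0.0]
ft_force: [0.1, 1.1, 1.2]
width: -0.001
```

```bash
python3 -m jog '[[0,0,0.2,0,0,0,-1],[0,0,0.4,0,0,0,-1],[0,0,0.4,0,0,0,-1]]'; python3 -m jog '[[0,0,0.2,0,0,0,-1],[0,0,0.4,0,0,0,-1],[0,0,0.4,0,0,0,-1]]'
```

```text
time_s: 4.7
eef_pos: [0.5035, 0.2492, 0.1041]
orientation: [-0.0, 1.0, 0.0, 0.0]
ft_force: [0.7, 1.7, 0.1]
width: -0.002
time_s: 5.0
eef_pos: [0.5035, 0.2488, 0.1]
orientation: [0.0, 1.0, -0.0, 0.0]
ft_force: [0.1, 0.6, -0.3]
width: -0.002
```

Hatch b rocks. I'll push deeper in steps.

```bash
python3 -m jog '[[0,0,0.3,0,0,0,-1],[0,0,0.6,0,0,0,-1],[0,0,0.8,0,0,0,-1],[0,0,0.8,0,0,0,-1]]'; python3 -m jog '[[0,0,0.2,0,0,0,-1],[0,0,0.4,0,0,0,-1],[0,0,0.5,0,0,0,-1],[0,0,0.5,0,0,0,-1]]'
python3 - <<'E'
from plant import imaging,env
import cv2
c=imaging.read_camera("side"); d=imaging.read_camera("wrist")
a=cv2.resize(c["img"][160:260,260:370,::-1],(462,420),interpolation=cv2.INTER_CUBIC)
b=cv2.resize(d["img"][:,:,::-1],(338,254))
import numpy as np
o=np.zeros((420,800,3),np.uint8);o[:,:462]=a;o[:254,462:]=b
cv2.imwrite("pics/s2.png",o)
E
```

```text
time_s: 5.4
eef_pos: [0.5034, 0.2488, 0.0919]
orientation: [-0.0, 1.0, -0.0, -0.0]
ft_force: [1.6, -0.4, -0.2]
width: 0.0
time_s: 5.8
eef_pos: [0.5033, 0.2489, 0.0871]
orientation: [-0.0, 1.0, -0.0, -0.0]
ft_force: [1.1, -0.3, -0.9]
width: 0.0
```

View pics/s2.png

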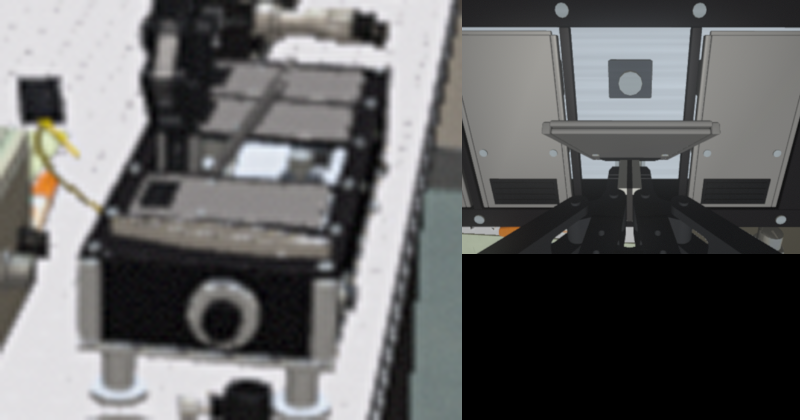

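The pictures show hatch b steeply raised, with its white interior visible. The nose edge crosses the wrist view at about row 125 of the inset, and the fingers are behind it. A bit deeper, then out and look.

```bash
python3 -m jog '[[0,0,0.2,0,0,0,-1],[0,0,0.4,0,0,0,-1],[0,0,0.4,0,0,0,-1]]'; python3 -m jog '[[0,0,-2,0,0,0,-1],[0,0,-4,0,0,0,-1],[0,0,-8,0,0,0,-1],[0,0,-12,0,0,0,-1],[0,0,-12,0,0,0,-1]]'
python3 - <<'E'
from plant import imaging,env
import cv2
d=imaging.read_camera("wrist")
cv2.imwrite("pics/w3.png",d["img"][:,:,::-1])
E
```

```text
time_s: 6.2
eef_pos: [0.5033, 0.249, 0.083]
orientation: [-0.0, 1.0, -0.0, -0.0]
ft_force: [0.5, -0.2, -0.5]
width: 0.005
time_s: 6.7
eef_pos: [0.5064, 0.2505, 0.2088]
orientation: [0.0, 1.0, 0.003, 0.004]
ft_force: [0.9, 0.9, 0.5]
width: 0.001
```

View pics/w3.png

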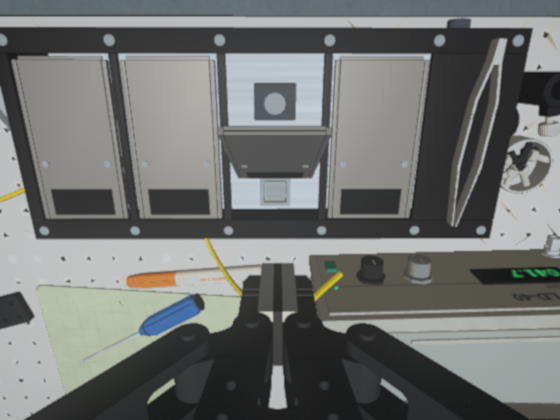

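Hatch b stays up, with its nose edge at about row 131 (columns 220–330). The others are flush. Next I'll fit its angle.

Run:
```python
from plant import imaging,env
from h import *
c=imaging.read_camera("wrist")
for th in (50,55,60,65,70):
    t=np.radians(th); print(th,proj(c,np.array([.4775-.065*np.cos(t),.249,.088+.065*np.sin(t)])).round(0))
print(unproj(c,275,200,.09),env.state()["eef_pos"],env.state()["q"], (-c["R"].T@c["t"]))
```

```text
50 [279. 107.]
55 [279. 118.]
60 [279. 128.]
65 [279. 140.]
70 [279. 152.]
[0.49929272 0.24670323 0.09      ] [0.50343503 0.24913946 0.20394521] [-0.72902476  0.29056259  0.23488329  1.8154774  -0.07779354  1.04320365
  1.10655278] [0.42032748 0.24773702 0.32677508]
```

Hatch b is at about 61°. Now over to the front and down.

```bash
python3 -m jog '[[4,0,0,0,0,0,-1],[8,0,0,0,0,0,-1],[9.8,0,0,0,0,0,-1],[9.8,0,1,0,0,0,-1],[9.8,0,4,0,0,0,-1],[9.8,0,5.5,0,0,0,-1],[9.8,0,5.5,0,0,0,-1],[9.8,0,5.5,0,0,0,-1]]'; python3 -m jog '[[-1.5,0,0,0,0,0,-1],[-2.5,0,0,0,0,0,-1],[-3,0,0,0,0,0,-1],[-3.5,0,0,0,0,0,-1],[-4,0,0,0,0,0,-1],[-4.5,0,0,0,0,0,-1],[-4.5,0,0,0,0,0,-1]]'
```

```text
time_s: 7.6
eef_pos: [0.4057, 0.2484, 0.1475]
orientation: [0.0, 1.0, -0.001, -0.001]
ft_force: [-0.2, 0.1, 0.8]
width: -0.001
time_s: 8.3
eef_pos: [0.4512, 0.249, 0.1484]
orientation: [0.0, 1.0, 0.0, 0.0]
ft_force: [-0.1, 0.3, -0.2]
width: -0.001
```

```bash
python3 -m jog '[[-0.5,0,0,0,0,0,-1],[-1,0,0,0,0,0,-1],[-1.3,0,0,0,0,0,-1],[-1.6,0,0,0,0,0,-1],[-1.6,0,0,0,0,0,-1]]'; python3 -m jog '[[-0.2,0,0,0,0,0,-1],[-0.4,0,0,0,0,0,-1],[-0.4,0,0,0,0,0,-1]]'
```

```text
time_s: 8.8
eef_pos: [0.4669, 0.2489, 0.1483]
orientation: [0.0, 1.0, 0.0, 0.0]
ft_force: [0.7, 0.4, 0.3]
width: -0.003
time_s: 9.1
eef_pos: [0.4705, 0.2489, 0.1482]
orientation: [-0.0, 1.0, -0.0, 0.0]
ft_force: [-0.3, 0.4, -0.1]
width: 0.002
```

```bash
python3 -m jog '[[-0.2,0,0,0,0,0,-1],[-0.4,0,0,0,0,0,-1],[-0.4,0,0,0,0,0,-1]]'; python3 -m jog '[[-0.2,0,0,0,0,0,-1],[-0.3,0,0,0,0,0,-1],[-0.3,0,0,0,0,0,-1]]'
```

```text
time_s: 9.4
eef_pos: [0.4722, 0.249, 0.148]
orientation: [-0.0, 1.0, -0.001, -0.003]
ft_force: [-6.8, -1.0, 3.9]
width: 0.003
time_s: 9.7
eef_pos: [0.4726, 0.249, 0.1479]
orientation: [-0.001, 1.0, -0.001, -0.005]
ft_force: [-12.2, -1.9, 9.8]
width: 0.002
```

It resists with 12 N at the expected place, so it is on the stop. Backing away and checking.

```bash
python3 -m jog '[[0.5,0,0,0,0,0,-1],[2,0,0,0,0,0,-1],[5,0,0,0,0,0,-1],[7,0,0,0,0,0,-1],[7,0,-5,0,0,0,-1],[7,0,-10,0,0,0,-1],[7,0,-12,0,0,0,-1],[7,0,-12,0,0,0,-1],[7,0,-12,0,0,0,-1]]'
python3 - <<'E'
from plant import imaging,env
import cv2, numpy as np
from h import *
c=imaging.read_camera("side"); d=imaging.read_camera("wrist")
a=cv2.resize(c["img"][150:260,260:370,::-1],(440,440),interpolation=cv2.INTER_CUBIC)
o=np.zeros((440,800,3),np.uint8);o[:,:440]=a;o[:270,440:]=cv2.resize(d["img"][:,:,::-1],(360,270))
cv2.imwrite("pics/s4.png",o)
for th in (90,95,100):
    t=np.radians(th); print(th,[proj(k,np.array([.4775-.065*np.cos(t),.249,.088+.065*np.sin(t)])).round(1) for k in (c,d)])
E
```

```text
time_s: 10.6
eef_pos: [0.4071, 0.2489, 0.2683]
orientation: [-0.0, 1.0, 0.0, 0.0]
ft_force: [-0.8, 0.6, -0.3]
width: 0.001
90 [array([314. , 170.6]), array([280.8, 301.4])]
95 [array([311.6, 170.6]), array([280.7, 307.9])]
100 [array([309.3, 170.7]), array([280.7, 313.9])]
```

View pics/s4.png

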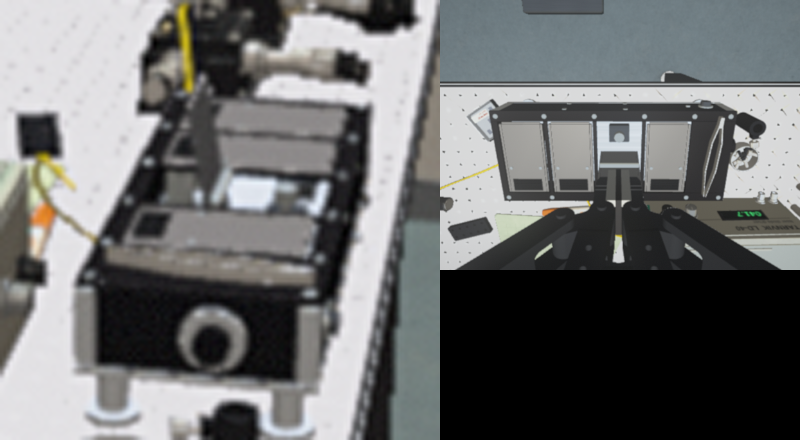

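The side view shows hatch b leaning slightly back past upright. Its top edge centre at about (310,172) fits 100° (predicted (309,171)). The other hatches are shut and the loose items undisturbed, so I'll hand it in.

```bash
python3 -c "
from plant import ticket,env
print(env.state()['time_s'],env.state()['ft_force']); print(ticket.close_job())"
```

```text
10.7 [-1.32227381  0.43726106 -0.12085768]
the job is handed in; nothing more can be done
None
```

The unlatched hatch was b, second from the left. It now stands pushed back against its stop, and the job is handed in at 10.7 s on the robot's clock.

- **Finding it:** I pressed a first, and it held firm under 24 N. Then b sank under about 1 N. I did not press c and d once b had rocked.
- **Opening it:** I pushed b's pad about 28 mm down with the shut fingertips, and the leaf stayed up at about 61°. Pushing it back from the front, I met firm resistance of about 12 N where the stop should be, then backed off and rose clear.
- **Last checks:** In the side view b's top edge fits 100°, but the image cannot separate that from a few degrees less. The other three hatches look shut and nothing loose appears moved. The robot touches nothing; the remaining force readings, up to 1.3 N, are sensor noise.

No check failed. During the 28 mm push the force reading stayed within noise, so that step is confirmed by the pictures rather than by force.

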